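# Reset the chocolate melter's tripped cut-out

### The job

The chocolate melter has tripped its overheat cut-out. With a fingertip, push the orange splash cover aside by its rib, reach down into the well and press the red reset button fully home, let it come back up, then push the cover back until it closes the well completely. This is touching work only: leave the thermostat dial as it is set, and do not lift or disturb the melter's lid, the jar or the spatula.

Things in the scene. Friction and masses are not known exactly. Their poses are not given: they have to be found in the camera images.
- deck (a point): Middle of the sloping control deck of the melter (white appliance, mm: 420 long, 230 wide, 130 high, fixed). The deck is a flat panel 146 by 230 at the end nearer the robot, sloping down 15 degrees towards that end. Axes: z square out of the deck, x up the slope to the tank, y along the deck to the left seen from the robot. Well, dial and a fixed green switch (not used) lie on it.
- well (a point): Centre of the mouth of the round recessed well, level with the deck; axes as for the deck. The well is 58 mm in diameter and 26 deep, square to the deck. In its middle stands the reset button, a red cap 22 in diameter, its face 14 below the mouth: closed fingers go in straight along -z. The orange splash cover hides it at the start.
- reset (a joint): Travel of the reset button along -z of the well, m: 0 released, 0.006 fully home. A spring brings it back: 1.6 N starts it, 4 N takes it home.
- rivet (a point): Steel rivet about which the splash cover swings, at deck level, 50 mm down the slope from the well's centre (x = -50, y = 0 in the well's axes); axes as for the deck. Its head is 13 wide and 6.5 high.
- cover (a joint): Angle of the splash cover, rad: 0 closed (at its stop, pointing from the rivet along +x of the deck, over the well), growing clockwise seen from above (1.57: along -y) to a stop at 1.9. An orange disc 72 mm wide, 3 thick, top 4.5 above the deck, centre 50 from the rivet, swinging flat over the deck. Clear of the well above 1.55. Stays where left (friction 0.06 N m); may start ajar.
- rib (a point): Middle of the black finger rib on the splash cover, 54 from the rivet, 11.5 mm above the deck. A straight upright ridge 46 mm long, 6 thick, 14.5 high above the disc (top 19 above the deck); x here runs along the rib away from the rivet, y across it, z out of the deck. Push it from its +y side to open the cover, from its -y side to close it.
- dial_mark (a point): Outer end of the white pointer line on the black thermostat dial, 15 mm from the dial's axis, on its top face 18 above the deck. The dial is 46 in diameter and turns easily; its axis stands at x = 12, y = -100 in the well's frame. Not to be turned.
- lid_knob (a point): Centre of the black knob, 28 mm in diameter, on the steel lid (250 by 198, loose, 0.55 kg) that lies on the melter's tank; the knob's top is about 159 above the table. Not to be moved.
- jar_mid (a point): Centre (half-way up) of a loose brown jar with a steel cap, 60 mm in diameter, 100 high, standing on the table to the left of the melter. Not to be moved.
- spatula_grip (a point): Handle of a loose blue spatula, 260 mm long, lying flat on the table to the right of the melter. Not to be moved.

How it is judged:
By the outcome, as a careful person would: the job done as asked, in the order asked, and still so for the second after the job is handed in, with the robot touching nothing.
It also fails if it takes over 61 s, if anything falls off the work surface, if the arm or the gripper's body presses on something with over 40 N, if the wrist force passes 120 N, or if a joint passes its speed limit or range.

### The arm

A 6-joint arm with a two-finger parallel gripper is mounted at the origin on the work surface. World frame = base frame: x ahead of the robot, y to its left, z up, the work surface at z = 0. Lengths are in m, angles in rad, forces in N, time in s.
With the tool pointing down it reaches from about 0.35 to 0.725 m from the base axis. Payload 4.3 kg.
Tool frame: the origin (TCP) lies on the centre line of the jaws, within the pads' length; the fingertips stand 11 mm ahead of it and the grasp point (between the pads) lies 8 mm behind it; z points along the fingers, y is the line along which they close (so a half turn about z gives the same grasp; the last joint's range is limited). The gripper opens to 85 mm and grips with 20 to 120 N. Pads are 22 mm wide; open, the fingers measure 114 mm over their backs; the gripper's body (76 mm by 85 mm) begins 54 mm behind the grasp point. The pads swing forward as they close: fully open they stand 13 mm farther back than shut.
Start: joints at [-1.395, 0.377, 0.081, 1.274, 0, 1.46], TCP at [0.162, -0.552, 0.242] pointing down, gripper open.
Joint ranges: [-2.72, 2.72], [-0.84, 1.66], [-1.02, 1.22], [-1.77, 2.12], [-1.37, 1.28], [-3.14, 3.14]. Speed limits (rad/s): [2.57, 2.57, 3.14, 3.14, 3.14, 3.14].

### API

Orientations are given as a 3x3 rotation matrix whose columns are the frame's x, y, z axes.
In Python, from cell import bot gives the robot as it stands.
- The arm moves only by the tool play_rows, never from a script. Its argument "increments" is a list of rows, each a list of 3 entries, a list of its own where there are three numbers: the shift along the tool's x, y, z in m, then the turn, a rotation vector about the tool's x, y, z in rad, then the opening, from 0 (shut) to 1 (fully open). In form: [[[tx, ty, tz], [rx, ry, rz], claw], ...]. A call has 1 to 12 rows; each row shifts and turns the commanded pose from where the row before left it, along the tool's axes as they then stand; what a row does not reach is not made up. A row lasts 1/8 s, in which the tool goes at most 62.5 mm and 10.7 degrees, less where a joint would pass 70% of its speed; a pose out of reach is approached as far as the arm can. A call with a gripper value outside its range is refused whole. The fingers move at their own pace and stop on an object; "newtons" is the grip in N (left out, the last holds). Time passes only in rows, so rows that do not move let the fingers close. It gives the time, the measured TCP pose, the force, the opening and the grip force at its end, in the units of the state.
- bot.state(): the state, without advancing time (a new reading comes with each control period).
- bot.snapshot(name): name is "scene" or "top" or "wrist"; returns a dict with "color" (480x640x3 uint8, red, green, blue), "K" (3x3 intrinsics, pixels), "world_to_cam" (4x4, takes a point from world to camera coordinates); the wrist camera has in their place "tool_from_camera" (4x4, takes a point from camera to tool coordinates, whose origin is the TCP and whose axes are the flange's). Camera axes: x right, y down, z forward; pixel columns grow to the right and rows downward; lengths in m; the calibration is good to about 2 mm. The wrist camera is an equidistant fisheye: a pixel r from the principal point sees the ray r / f radians off the axis. A picture is of the moment at which its call begins: read the wrist's pose just before it. There is no depth.
- bot.hand_in(): hands the job in; it is judged then, once.
Trained networks look in the newest picture that a camera, given by its name, has taken for a name from the list of things; names that differ only in an ending like _2 or _b are one class to them, and where a whole thing is asked for, a point or a joint stands for the part that bears it (a point fixed in the world has none). Each returns a list of dicts, best first, with "confidence" (0 to 1); they miss things now and then, are a little off and sometimes report something else, mostly with a low value. They report only what shows in the picture. A call takes as long as a camera call.
- bot.find_in(name, camera): "at" ([x, y, z] in m, in world coordinates, good to about 4 mm: the middle of the surface that is visible of it).
The state is a dict: "t": time; "joint_pos": joint angles; "qvel": joint speeds; "tau": joint torques, N m; "position": TCP position; "ee_rot": TCP orientation; "ft_force": force on the tool from outside, world axes, zero at the start; "moment": the same for the moment, N m; "width": opening from 0.0 (shut) to 1.0 (fully open); "finger_force": force on a finger pad.
Only numpy, scipy, OpenCV 4.12 (cv2) and the standard library are available. Lean on these libraries where they do the work, as an engineer would, in place of code of your own. Each camera call takes 0.05 s, during which the arm holds its last target. There are 200 camera calls.

## Working session

There is one attempt and no reset: what is moved stays moved. The work goes in short steps, Python scripts to look and compute and a tool call to move; the robot and the scene stay as the last step left them, time stands still between calls to the robot, and variables do not carry over. Pictures are saved under pics/ and viewed, at most 10 in all, crops included, and the job is handed in when it is done.

Besides the shell and the picture viewer there is one more tool, called after "Request:" as a command line: name --argument value ..., lists and objects as JSON in quotes. play_rows: Moves the arm, as the interface text tells. Its arguments: {"type":"object","properties":{"increments":{"type":"array","items":{"type":"array"}},"newtons":{"type":"number"}},"required":["increments"]}

```bash
mkdir -p pics; python3 - <<'E'
from cell import bot
import cv2,numpy as np
s=bot.state();print(s['t'],s['position'],np.round(s['ee_rot'],3),s['width'])
for c in ['scene','top']:
    p=bot.snapshot(c);cv2.imwrite(f'pics/{c}0.png',p['color'][:,:,::-1])
    print(c,p['K'].tolist(),np.round(p['world_to_cam'],4).tolist())
    for n in ['deck','well','rivet','rib','cover','dial_mark','lid_knob','jar_mid','spatula_grip','reset']:
        print(n,[(np.round(d['at'],4).tolist(),round(d['confidence'],2)) for d in bot.find_in(n,c)][:2])
E
```

```text
0.0 [ 0.16197558 -0.55105957  0.24134029] [[ 0.959  0.282 -0.   ]
 [ 0.282 -0.959  0.002]
 [ 0.    -0.002 -1.   ]] 0.9965307222746965
scene [[522.0074785945707, 0.0, 315.5079643101246], [0.0, 522.0074785945707, 248.38373895945907], [0.0, 0.0, 1.0]] [[0.1264, 0.9918, 0.0164, -0.1534], [0.7378, -0.083, -0.6699, -0.3955], [-0.6631, 0.0968, -0.7422, 1.3859], [0.0, 0.0, 0.0, 1.0]]
deck [([0.5594, 0.136, 0.1111], 0.71)]
well [([0.5544, 0.1424, 0.1095], 0.58)]
rivet [([0.5605, 0.1413, 0.1069], 0.85)]
rib [([0.5743, 0.1798, 0.1173], 0.88)]
cover [([0.5713, 0.178, 0.1132], 0.56)]
dial_mark [([0.5804, 0.0859, 0.1285], 0.79), ([0.5704, 0.1777, 0.1146], 0.65)]
lid_knob [([0.7732, 0.1097, 0.1397], 0.97), ([0.5786, 0.0872, 0.1314], 0.31)]
jar_mid [([0.6723, 0.3113, 0.0694], 0.73)]
spatula_grip [([0.7147, -0.0651, 0.0025], 0.74)]
reset []
top [[487.4750868577526, 0.0, 320.505988246179], [0.0, 487.4750868577526, 235.24405045498364], [0.0, 0.0, 1.0]] [[0.0187, -0.9998, -0.0046, 0.062], [-0.9962, -0.0183, -0.0852, 0.6693], [0.0851, 0.0062, -0.9964, 1.0031], [0.0, 0.0, 0.0, 1.0]]
deck [([0.5457, 0.1402, 0.1079], 0.83)]
well [([0.5485, 0.1388, 0.1064], 0.9)]
rivet [([0.5457, 0.1384, 0.1074], 0.73)]
rib [([0.5666, 0.1806, 0.1143], 0.83)]
cover [([0.5653, 0.1741, 0.1104], 0.74)]
dial_mark [([0.5682, 0.0893, 0.1279], 0.85)]
lid_knob [([0.7441, 0.1099, 0.1378], 0.72)]
jar_mid [([0.6496, 0.3165, 0.0974], 0.74), ([0.7471, 0.1058, 0.1406], 0.55)]
spatula_grip [([0.7095, -0.0605, -0.0002], 0.57)]
reset []
```

View pics/top0.png

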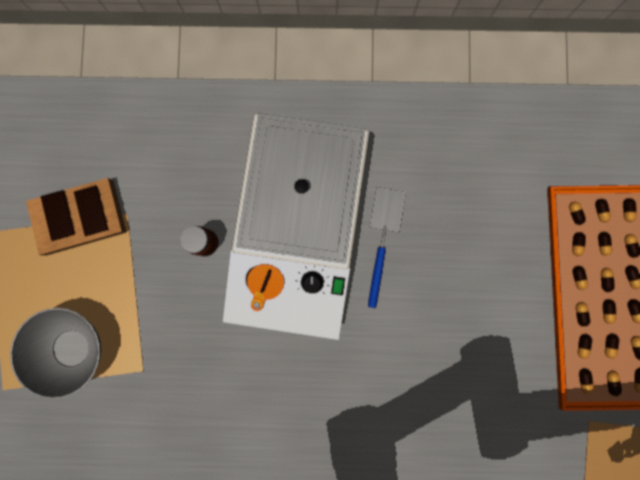

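View pics/scene0.png

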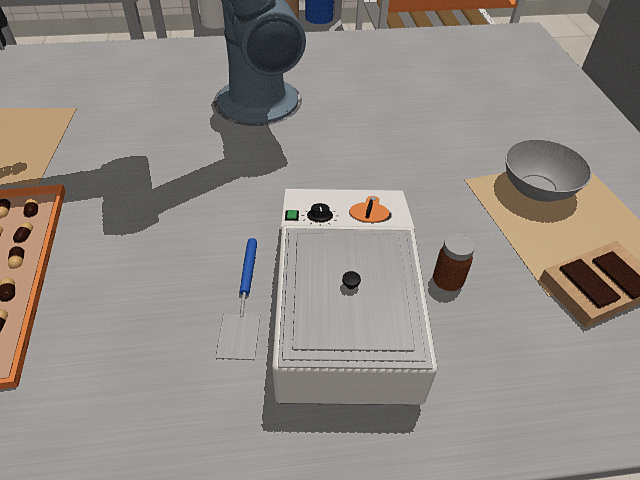

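The top view shows the melter turned clockwise by about 8°. The cover is near (266,281), the rivet at (258,303) and the dial at (312,282). The rib leans slightly further right, so the cover may be a little ajar. Both views show the jar to the left and the spatula to the right.

```bash
cat > h.py <<'E'
from cell import bot
import numpy as np, cv2
from scipy.spatial.transform import Rotation as R
def back(p,px,z):
    M=p['world_to_cam'];K=p['K'];Rm=M[:3,:3];c=-Rm.T@M[:3,3]
    d=Rm.T@np.linalg.solve(K,[px[0],px[1],1]);return c+d*(z-c[2])/d[2]
def deckR(yaw):
    h=np.array([np.cos(yaw),np.sin(yaw),0]);a=np.deg2rad(15)
    x=np.cos(a)*h+[0,0,np.sin(a)];z=-np.sin(a)*h+[0,0,np.cos(a)]
    return np.stack([x,np.cross(z,x),z],1)
def plan(P,Rt,n=None):
    "steps from the present state to the TCP pose P,Rt"
    s=bot.state();d=s['ee_rot'].T@(np.array(P)-s['position']) if False else None
    R0=np.array(s['ee_rot']);print('t',s['t'],'shift tool',np.round(R0.T@(np.array(P)-s['position']),4),'rotvec',np.round(R.from_matrix(R0.T@Rt).as_rotvec(),4))
E
python3 - <<'E'
from h import *
p=bot.snapshot('top')
for n,px,z in [('bl',(223,323),.092),('br',(340,339),.092),('tl',(255,115),.13),('tr',(369,131),.13),('riv',(258,303),.103),('rib',(266,280),.125),('dial',(312,282),.135),('ribtop',(270,270),.13),('ribbot',(262,291),.12)]:
    print(n,np.round(back(p,px,z),4))
print(np.round(bot.snapshot('wrist')['tool_from_camera'],3).tolist())
s=bot.state();print(s['t'],s['ft_force'])
plan([.47,.15,.33],deckR(-.13)@np.diag([1,-1,-1]))
E
```

```text
bl [0.4867 0.2616 0.092 ]
br [0.4602 0.0321 0.092 ]
tl [0.8923 0.2059 0.13  ]
tr [ 0.8643 -0.0167  0.13  ]
riv [0.5274 0.1928 0.103 ]
rib [0.5723 0.1759 0.125 ]
dial [0.5703 0.0881 0.135 ]
ribtop [0.5914 0.1683 0.13  ]
ribbot [0.5512 0.1836 0.12  ]
[[-0.0, -0.956, -0.294, 0.075], [1.0, 0.0, -0.001, 0.0], [0.001, -0.294, 0.956, -0.132], [0.0, 0.0, 0.0, 1.0]]
1.2 [0.06577032 1.0604476  0.14888495]
t 1.2 shift tool [ 0.4932 -0.5864 -0.0877] rotvec [-0.0543  0.258   0.4135]
```

Request:
play_rows --increments '[[[0.035,-0.042,-0.006],[0,0,0],0],[[0.035,-0.042,-0.006],[0,0,0],0],[[0.035,-0.042,-0.006],[0,0,0],0],[[0.035,-0.042,-0.006],[0,0,0],0],[[0.035,-0.042,-0.006],[0,0,0],0],[[0.035,-0.042,-0.006],[0,0,0],0],[[0.035,-0.042,-0.006],[0,0,0],0],[[0.035,-0.042,-0.006],[0,0,0],0],[[0.035,-0.042,-0.006],[0,0,0],0],[[0.035,-0.042,-0.006],[0,0,0],0],[[0.035,-0.042,-0.006],[0,0,0],0],[[0.035,-0.042,-0.006],[0,0,0],0]]' --newtons 30

```text
t: 2.7
position: [0.4235, 0.0521, 0.3148]
ee_rot: [[0.959, 0.282, 0.001], [0.282, -0.959, -0.0], [0.001, 0.001, -1.0]]
ft_force: [1.4, -0.7, 0.3]
width: 0.005
finger_force: 0.0
```

Request:
play_rows --increments '[[[0.035,-0.042,-0.006],[0,0,0],0],[[0.035,-0.042,-0.006],[0,0,0],0],[[0,0,0],[-0.014,0.065,0.103],0],[[0,0,0],[-0.014,0.065,0.103],0],[[0,0,0],[-0.013,0.064,0.103],0],[[0,0,0],[-0.013,0.064,0.103],0],[[0,0,0],[0,0,0],0],[[0,0,0],[0,0,0],0]]'

```text
t: 3.7
position: [0.4706, 0.0653, 0.3265]
ee_rot: [[0.967, -0.015, 0.253], [-0.027, -0.999, 0.044], [0.252, -0.049, -0.966]]
ft_force: [0.2, -0.0, 0.7]
width: 0.0
finger_force: 0.0
```

```bash
python3 - <<'E'
from h import *
s=bot.state();print(s['t'],s['position'],np.round(s['ee_rot'],3).tolist(),s['width'],s['ft_force'])
p=bot.snapshot('wrist');cv2.imwrite('pics/w1.png',p['color'][:,:,::-1]);print(p['K'].tolist())
for c in ['wrist','top']:
  if c=='top': q=bot.snapshot('top');cv2.imwrite('pics/t1.png',q['color'][:,:,::-1])
  for n in ['well','rivet','rib','dial_mark','lid_knob']:
    print(c,n,[(np.round(d['at'],4).tolist(),round(d['confidence'],2)) for d in bot.find_in(n,c)][:2])
plan([.47,.15,.33],deckR(-.125)@np.diag([1,-1,-1]))
E
```

```text
3.7 [0.4706007  0.06529635 0.32652944] [[0.967, -0.015, 0.253], [-0.027, -0.999, 0.044], [0.252, -0.049, -0.966]] 0.0003805927145907045 [ 0.19482475 -0.03587798  0.70777515]
[[371.64829954431775, 0.0, 324.83812424392744], [0.0, 371.64829954431775, 241.31423227163745], [0.0, 0.0, 1.0]]
wrist well [([0.5457, 0.1289, 0.1075], 0.95)]
wrist rivet [([0.5459, 0.1286, 0.1053], 0.85)]
wrist rib [([0.5618, 0.1779, 0.114], 0.88), ([0.6979, -0.0561, 0.0073], 0.32)]
wrist dial_mark [([0.5664, 0.0859, 0.1285], 0.85)]
wrist lid_knob [([0.6848, 0.1133, 0.1397], 0.7)]
top well [([0.5435, 0.139, 0.1053], 0.83)]
top rivet [([0.5453, 0.14, 0.108], 0.85)]
top rib [([0.566, 0.1822, 0.1172], 0.88)]
top dial_mark [([0.5688, 0.0922, 0.129], 0.72)]
top lid_knob [([0.7434, 0.1098, 0.1384], 0.93)]
t 4.3 shift tool [-0.0019 -0.0849 -0.0001] rotvec [-0.0757  0.0091  0.094 ]
```

View pics/w1.png

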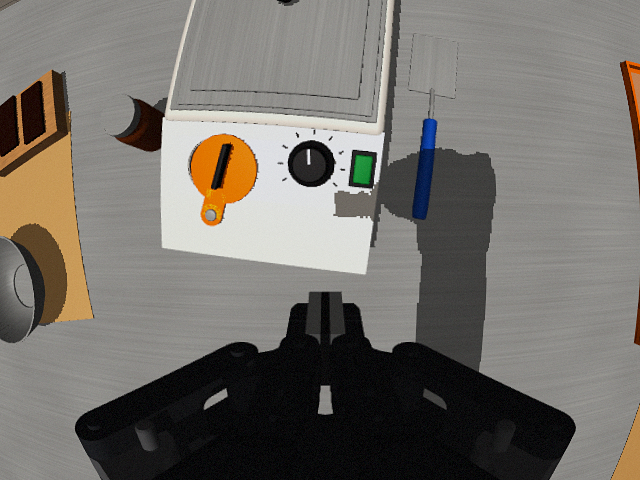

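The wrist view shows the cover disc at (224,170) with the rivet at (211,214). The rib runs from (216,187) to (228,145). A dark crescent of the well shows at the disc's left edge, so the cover is slightly ajar. The dial is at (311,163). I'll fit a model to both views.

```bash
cat > fit.py <<'E'
from h import *
from scipy.optimize import least_squares
def wproj(X,s,p):
    T=p['tool_from_camera'];Xt=np.array(s['ee_rot']).T@(X-s['position']);c=T[:3,:3].T@(Xt-T[:3,3])
    r=np.hypot(c[0],c[1]);th=np.arctan2(r,c[2]);K=p['K'];return np.array([K[0,2],K[1,2]])+K[0,0]*th*c[:2]/r
def tproj(X,p):
    c=p['world_to_cam'][:3,:3]@X+p['world_to_cam'][:3,3];u=p['K']@c;return u[:2]/u[2]
def pts(v):
    w=v[:3];D=deckR(v[3]);a=v[4];m=np.array([v[5],v[6],0]);u=np.array([np.cos(a),-np.sin(a),0]);rv=np.array([-.05,0,0])
    q=dict(riv=rv+[0,0,.0065],dial=np.array([.012,-.1,.018]),rib=rv+.054*u+[0,0,.019],ribo=rv+.077*u+[0,0,.019],ribi=rv+.031*u+[0,0,.019],
      disc=rv+.05*u+[0,0,.0045],bl=m+[-.073,.115,0],br=m+[-.073,-.115,0],tl=m+[.073,.115,0],tr=m+[.073,-.115,0])
    return {k:w+D@x for k,x in q.items()}
E
python3 - <<'E'
from fit import *
s=bot.state();p=bot.snapshot('wrist');q=bot.snapshot('top')
W=dict(riv=(211,214),dial=(311,161),ribo=(228,145),ribi=(216,187),disc=(224,170),bl=(162,247),br=(366,273),tl=(163,121),tr=(383,133))
T=dict(riv=(258,302),dial=(312,282),rib=(266,280),disc=(266,282),bl=(223,323),br=(340,339))
def res(v,full=False):
    P=pts(v);r={('w',k):wproj(P[k],s,p)-u for k,u in W.items()};r.update({('t',k):tproj(P[k],q)-u for k,u in T.items()})
    return r if full else np.concatenate(list(r.values()))
o=least_squares(res,[.57,.18,.11,-.125,.2,-.03,-.04],loss='soft_l1')
print(np.round(o.x,4));
for k,e in res(o.x,True).items():print(k,np.round(e,1))
np.save('v.npy',o.x)
E
```

```text
[ 0.5741  0.1879  0.1084 -0.1187  0.2575 -0.0267 -0.0515]
('w', 'riv') [ 0.8 -0.6]
('w', 'dial') [-1.7  1.1]
('w', 'ribo') [-0.2 -1.5]
('w', 'ribi') [-1.   0.7]
('w', 'disc') [ 0.9 -2. ]
('w', 'bl') [1.9 2.4]
('w', 'br') [-0.3  0. ]
('w', 'tl') [-0.1 -1. ]
('w', 'tr') [-0.3 -0.3]
('t', 'riv') [-0.5  2.5]
('t', 'dial') [0.2 0.6]
('t', 'rib') [0.6 1.4]
('t', 'disc') [ 0.9 -0.7]
('t', 'bl') [ 0.6 -0.1]
('t', 'br') [-1.1  0.1]
```

```bash
cat >> h.py <<'E'
v=np.load('v.npy');D=deckR(v[3]);RT=D@np.diag([1,-1,-1])
def where():
    s=bot.state();print('t',round(s['t'],2),'tcp in well mm',np.round(1e3*D.T@(s['position']-v[:3]),1),'F deck',np.round(D.T@s['ft_force'],1),'roterr',np.round(R.from_matrix(np.array(s['ee_rot']).T@RT).as_rotvec(),4))
E
python3 - <<'E'
from h import *
where();plan(v[:3]+D@[.010,.020,.07],RT)
E
```

```text
t 4.4 tcp in well mm [ -28.9 -134.2  233.2] F deck [-0.  -0.5 -0.7] roterr [-0.0741  0.0089  0.0877]
t 4.4 shift tool [ 0.0532 -0.1376  0.1736] rotvec [-0.0741  0.0089  0.0877]
```

Request:
play_rows --increments '[[[0,0,0],[-0.037,0.004,0.044],0],[[0,0,0],[-0.037,0.005,0.044],0],[[0.009,-0.038,0.023],[0,0,0],0],[[0.01,-0.039,0.03],[0,0,0],0],[[0.01,-0.039,0.04],[0,0,0],0],[[0.01,-0.038,0.04],[0,0,0],0],[[0,0,0.03],[0,0,0],0],[[0,0,0],[0,0,0],0],[[0,0,0],[0,0,0],0]]'

```text
t: 5.52
position: [0.5518, 0.1002, 0.1853]
ee_rot: [[0.965, 0.051, 0.256], [0.034, -0.997, 0.069], [0.259, -0.058, -0.964]]
ft_force: [0.0, -1.2, -0.6]
width: -0.002
finger_force: 0.0
```

```bash
python3 - <<'E'
from fit import *
s=bot.state();where();p=bot.snapshot('wrist');im=p['color'][:,:,::-1].copy()
for k,X in pts(v).items():
    u=wproj(X,s,p);print(k,np.round(u))
    if abs(u[0])<2000: cv2.circle(im,(int(u[0]),int(u[1])),2,(255,0,255),-1)
cv2.imwrite('pics/w2.png',im)
E
```

```text
t 5.53 tcp in well mm [  8.5 -89.7  77.3] F deck [ 0.  -1.1 -0.6] roterr [-0.0995  0.0042  0.1485]
riv [192. 318.]
dial [354. 267.]
rib [205. 256.]
ribo [216. 221.]
ribi [195. 288.]
disc [212. 254.]
bl [127. 348.]
br [415. 410.]
tl [118. 164.]
tr [475. 221.]
```

View pics/w2.png

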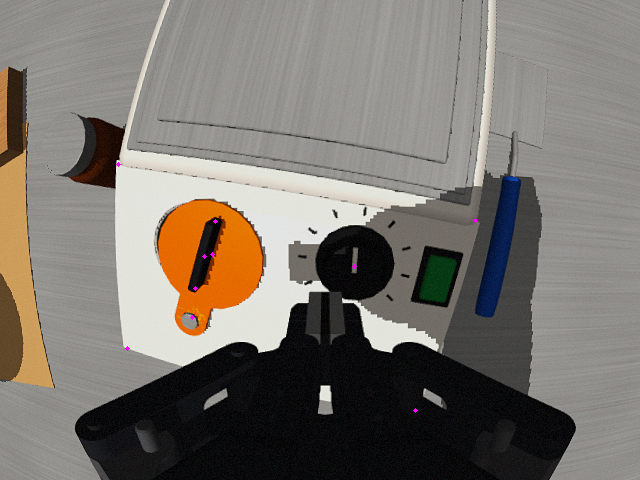

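The projected model lands on the rivet (192,320), rib and corners, so the fit is good. The hand fell short in y and in rotation, though, so I'll check the joints.

```bash
python3 - <<'E'
from fit import *
s=bot.state();print(np.round(s['joint_pos'],3),np.round(s['qvel'],3),np.round(s['tau'],1));where()
E
```

```text
[ 0.034  0.158 -0.405  0.744  0.06   3.141] [ 0.004 -0.008  0.004 -0.003  0.    -0.   ] [ -0.  -35.2  27.2  -2.4   0.2   0. ]
t 5.58 tcp in well mm [  9.1 -89.6  77.7] F deck [-0.3  0.7  0.1] roterr [-0.0997  0.0029  0.1487]
```

Request:
play_rows --increments '[[[0,-0.02,-0.01],[0,0,0],0],[[0,-0.02,0],[0,0,0],0],[[0,0,0],[0,0,0],0]]'

```text
t: 5.95
position: [0.5481, 0.1204, 0.1973]
ee_rot: [[0.964, 0.084, 0.254], [0.064, -0.994, 0.086], [0.26, -0.067, -0.963]]
ft_force: [0.3, 0.4, -0.0]
width: -0.002
finger_force: 0.0
```

```bash
python3 - <<'E'
from fit import *
s=bot.state();print(np.round(s['joint_pos'],3));where()
E
```

```text
[ 0.066  0.149 -0.385  0.774  0.07   3.141]
t 5.95 tcp in well mm [  5.8 -70.1  90.4] F deck [ 0.2  0.5 -0.1] roterr [-0.1172  0.0052  0.1791]
```

Joint 6 is at its limit. I'll turn the tool back by 90°, so tool x = deck y and tool y = deck x.

```bash
sed -i 's/RT=D@.*/RT=D@np.array([[0,1,0],[1,0,0],[0,0,-1.]])/' h.py; python3 - <<'E'
from h import *
where()
E
```

```text
t 5.95 tcp in well mm [  5.8 -70.1  90.4] F deck [ 0.2  0.5 -0.1] roterr [-0.0939 -0.0858 -1.3898]
```

Request:
play_rows --increments '[[[0,0,0],[-0.01,-0.009,-0.139],0],[[0,0,0],[-0.01,-0.009,-0.139],0],[[0,0,0],[-0.01,-0.009,-0.139],0],[[0,0,0],[-0.009,-0.009,-0.139],0],[[0,0,0],[-0.009,-0.009,-0.139],0],[[0,0,0],[-0.009,-0.009,-0.139],0],[[0,0,0],[-0.009,-0.008,-0.139],0],[[0,0,0],[-0.009,-0.008,-0.139],0],[[0,0,0],[-0.009,-0.008,-0.139],0],[[0,0,0],[-0.009,-0.008,-0.139],0],[[0,0,0],[0,0,0],0],[[0,0,0],[0,0,0],0]]'

```text
t: 7.45
position: [0.5476, 0.1196, 0.1961]
ee_rot: [[0.121, 0.96, 0.252], [0.993, -0.117, -0.03], [0.0, 0.254, -0.967]]
ft_force: [0.3, 0.3, -0.6]
width: -0.0
finger_force: 0.0
```

```bash
python3 - <<'E'
from h import *
where();print(np.round(bot.state()['joint_pos'],2))
E
```

```text
t 7.45 tcp in well mm [  5.1 -70.9  89.4] F deck [ 0.1  0.4 -0.6] roterr [-0.0051  0.0004 -0.0026]
[ 0.14  0.17 -0.36  0.79 -0.06  1.82]
```

Request:
play_rows --increments '[[[0.03,0.001,0],[0,0,0],0],[[0.032,0.001,0],[0,0,0],0],[[0.031,0.001,0],[0,0,0],0],[[0,0,0.03],[0,0,0],0],[[0,0,0],[0,0,0],0],[[0,0,0],[0,0,0],0]]'

```text
t: 8.2
position: [0.5691, 0.2103, 0.1683]
ee_rot: [[0.12, 0.96, 0.252], [0.993, -0.116, -0.031], [-0.0, 0.254, -0.967]]
ft_force: [-0.1, -0.2, 0.5]
width: -0.001
finger_force: 0.0
```

```bash
python3 - <<'E'
from fit import *
s=bot.state();where();p=bot.snapshot('wrist');im=p['color'][:,:,::-1].copy()
P=pts(v);P['well']=v[:3];P['tip']=np.array(s['position'])+np.array(s['ee_rot'])[:,2]*.011
for k,X in P.items():
    u=wproj(X,s,p)
    if k in('rib','ribo','ribi','riv','tip','disc','dial'):print(k,np.round(u))
    if abs(u[0])<2000: cv2.circle(im,(int(u[0]),int(u[1])),2,(255,0,255),-1)
cv2.imwrite('pics/w3.png',im)
E
```

```text
t 8.2 tcp in well mm [ 8.2 21.7 59.8] F deck [-0.  -0.2  0.5] roterr [-0.0051  0.0007 -0.0019]
riv [224. 307.]
dial [332. 445.]
rib [315. 341.]
ribo [355. 350.]
ribi [274. 332.]
disc [309. 326.]
tip [325. 309.]
```

View pics/w3.png

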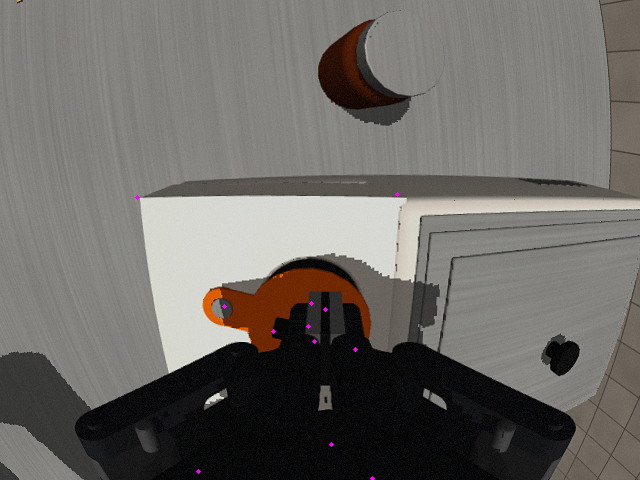

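The rivet shows at (219,307), against a prediction of (224,307), so the model is within about 2 mm. The fingertip stands on the +y side of the rib, clear of it. I'll descend.

Request:
play_rows --increments '[[[0,0,0.015],[0,0,0],0],[[0,0,0.014],[0,0,0],0],[[0,0,0.01],[0,0,0],0],[[0,0,0],[0,0,0],0],[[0,0,0],[0,0,0],0]]'

```text
t: 8.88
position: [0.579, 0.2093, 0.1296]
ee_rot: [[0.12, 0.96, 0.252], [0.993, -0.116, -0.031], [-0.0, 0.254, -0.967]]
ft_force: [0.1, -0.3, -0.1]
width: 0.002
finger_force: 0.0
```

```bash
cat > arc.py <<'E'
import numpy as np
# finger centre (well mm) for cover angle a; side +1 opens, -1 closes
def fc(a,side,r=54,ex=0):
    n=np.array([np.sin(a),np.cos(a)])*side;u=np.array([np.cos(a),-np.sin(a)])
    return np.array([-50,0])+r*u+n*(3+ex+11*abs(n[1])+14.5*abs(n[0]))
E
python3 - <<'E'
from h import *;from arc import fc
where()
A=np.linspace(.26,1.75,11);P=np.array([fc(a,1,54) for a in A]);print(np.round(P,1).tolist());d=np.diff(P,axis=0);print(np.round(d[:,::-1],0).tolist())
E
```

```text
t 8.88 tcp in well mm [ 7.7 21.9 19.9] F deck [ 0.1 -0.2 -0.1] roterr [-0.0054  0.0007 -0.001 ]
[[6.6, 2.9], [7.0, -4.2], [6.4, -11.6], [4.6, -19.3], [1.4, -26.9], [-3.2, -34.3], [-9.2, -41.0], [-16.5, -46.8], [-25.0, -51.4], [-33.8, -54.5], [-40.7, -56.6]]
[[-7.0, 0.0], [-7.0, -1.0], [-8.0, -2.0], [-8.0, -3.0], [-7.0, -5.0], [-7.0, -6.0], [-6.0, -7.0], [-5.0, -9.0], [-3.0, -9.0], [-2.0, -7.0]]
```

Request:
play_rows --increments '[[[-0.009,0,0],[0,0,0],0],[[-0.01,0,0],[0,0,0],0],[[-0.007,0,0],[0,0,0],0],[[-0.007,-0.001,0],[0,0,0],0],[[-0.008,-0.002,0],[0,0,0],0],[[-0.008,-0.003,0],[0,0,0],0],[[-0.007,-0.005,0],[0,0,0],0],[[0,0,0],[0,0,0],0]]'

```text
t: 9.88
position: [0.5611, 0.1542, 0.1272]
ee_rot: [[0.12, 0.96, 0.252], [0.993, -0.116, -0.032], [-0.001, 0.254, -0.967]]
ft_force: [-0.4, -0.6, -0.5]
width: -0.0
finger_force: 0.0
```

```bash
python3 - <<'E'
from h import *
where()
E
```

```text
t 9.88 tcp in well mm [ -3.8 -34.9  20.4] F deck [-0.5 -0.7 -0.4] roterr [-0.0054  0.0017 -0.0014]
```

Request:
play_rows --increments '[[[-0.006,-0.006,0],[0,0,0],0],[[-0.006,-0.007,0],[0,0,0],0],[[-0.005,-0.008,0],[0,0,0],0],[[-0.003,-0.009,0],[0,0,0],0],[[-0.002,-0.007,0],[0,0,0],0],[[0,0,0],[0,0,0],0],[[0,0,0],[0,0,0],0],[[0,0.008,0],[0,0,0],0],[[0,0,-0.025],[0,0,0],0],[[0,0,-0.025],[0,0,0],0],[[0,0,0],[0,0,0],0]]'

```text
t: 11.25
position: [0.5209, 0.1385, 0.1707]
ee_rot: [[0.119, 0.959, 0.257], [0.993, -0.115, -0.03], [0.001, 0.258, -0.966]]
ft_force: [-0.6, 0.0, -0.1]
width: 0.001
finger_force: 0.0
```

```bash
python3 - <<'E'
from fit import *
s=bot.state();where();p=bot.snapshot('wrist');im=p['color'][:,:,::-1].copy()
v[4]=1.75;P=pts(v);P['well']=v[:3];P['btn']=v[:3]-D[:,2]*.014
for k,X in P.items():
    u=wproj(X,s,p)
    if k in('rib','ribo','ribi','riv','well','btn','disc'):print(k,np.round(u))
    if abs(u[0])<2000: cv2.circle(im,(int(u[0]),int(u[1])),2,(255,0,255),-1)
cv2.imwrite('pics/w4.png',im)
E
```

```text
t 11.25 tcp in well mm [-29.2 -55.3  72.3] F deck [-0.6 -0.   0.1] roterr [-0.0003 -0.0008 -0.0011]
riv [286. 167.]
rib [269. 269.]
ribo [264. 306.]
ribi [275. 228.]
disc [273. 253.]
well [378. 166.]
btn [375. 164.]
```

View pics/w4.png

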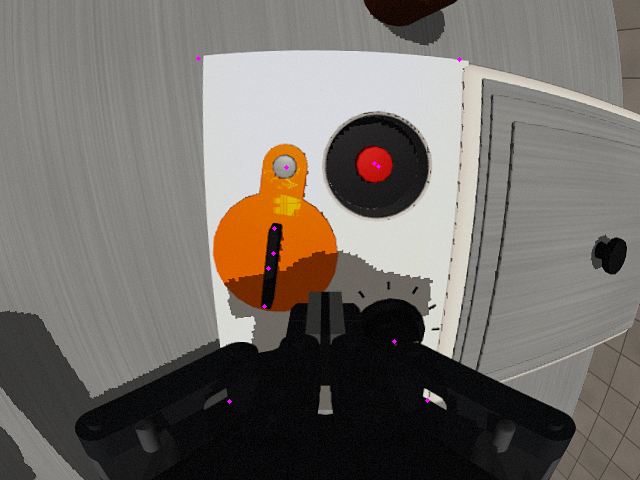

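The cover is fully clear, at about 1.73 rad, and the red button shows at (374,164), where predicted. I'll move over the well.

Request:
play_rows --increments '[[[0.019,0.01,0],[0,0,0],0],[[0.018,0.01,0],[0,0,0],0],[[0.018,0.009,0],[0,0,0],0],[[0,0,0.02],[0,0,0],0],[[0,0,0.02],[0,0,0],0],[[0,0,0.015],[0,0,0],0],[[0,0,0.006],[0,0,0],0],[[0,0,0],[0,0,0],0],[[0,0,0],[0,0,0],0]]'

```text
t: 12.42
position: [0.569, 0.1877, 0.1175]
ee_rot: [[0.119, 0.96, 0.253], [0.993, -0.115, -0.03], [0.0, 0.255, -0.967]]
ft_force: [0.4, -0.5, -0.5]
width: -0.002
finger_force: 0.0
```

```bash
python3 - <<'E'
from h import *
where()
E
```

```text
t 12.43 tcp in well mm [-2.5 -0.8 10. ] F deck [ 0.3 -0.4 -0.6] roterr [-0.0037  0.     -0.001 ]
```

Request:
play_rows --increments '[[[0.001,0.002,0.004],[0,0,0],0],[[0,0,0.003],[0,0,0],0],[[0,0,0.003],[0,0,0],0],[[0,0,0.002],[0,0,0],0],[[0,0,0.002],[0,0,0],0],[[0,0,0],[0,0,0],0]]'

```text
t: 13.18
position: [0.5744, 0.188, 0.1039]
ee_rot: [[0.119, 0.96, 0.253], [0.993, -0.115, -0.03], [-0.0, 0.255, -0.967]]
ft_force: [-0.8, -0.2, 3.9]
width: 0.003
finger_force: 1.8
```

```bash
python3 - <<'E'
from h import *
where()
E
```

```text
t 13.18 tcp in well mm [-0.9  0.1 -4.4] F deck [ 0.3 -0.3  4. ] roterr [-0.0044  0.0002 -0.0009]
```

Request:
play_rows --increments '[[[0,0,0.001],[0,0,0],0],[[0,0,0.001],[0,0,0],0],[[0,0,0],[0,0,0],0]]'

```text
t: 13.55
position: [0.5747, 0.1879, 0.1031]
ee_rot: [[0.119, 0.96, 0.253], [0.993, -0.115, -0.03], [-0.0, 0.255, -0.967]]
ft_force: [-6.4, -0.8, 12.1]
width: -0.001
finger_force: 6.8
```

Request:
play_rows --increments '[[[0,0,0.001],[0,0,0],0],[[0,0,0],[0,0,0],0]]'

```text
t: 13.8
position: [0.5747, 0.188, 0.103]
ee_rot: [[0.119, 0.96, 0.254], [0.993, -0.115, -0.03], [-0.0, 0.255, -0.967]]
ft_force: [-9.3, -1.5, 19.1]
width: -0.002
finger_force: 10.6
```

```bash
python3 - <<'E'
from h import *
where()
E
```

```text
t 13.8 tcp in well mm [-0.8  0.2 -5.4] F deck [-3.8 -2.6 20.8] roterr [-0.0035  0.0002 -0.0005]
```

Request:
play_rows --increments '[[[0,0,0],[0,0,0],0],[[0,0,-0.003],[0,0,0],0],[[0,0,-0.002],[0,0,0],0],[[0,0,0],[0,0,0],0],[[0,0,0],[0,0,0],0]]'

```text
t: 14.42
position: [0.5739, 0.188, 0.1056]
ee_rot: [[0.119, 0.96, 0.253], [0.993, -0.115, -0.03], [-0.0, 0.254, -0.967]]
ft_force: [0.2, 0.6, 2.9]
width: 0.001
finger_force: 1.5
```

```bash
python3 - <<'E'
from h import *
for i in range(2): where()
E
```

```text
t 14.43 tcp in well mm [-0.9  0.1 -2.7] F deck [0.9 0.6 2.8] roterr [-0.0045  0.0003 -0.0009]
t 14.43 tcp in well mm [-0.9  0.1 -2.7] F deck [0.9 0.6 2.8] roterr [-0.0045  0.0003 -0.0009]
```

Request:
play_rows --increments '[[[0,0,-0.003],[0,0,0],0],[[0,0,0],[0,0,0],0],[[0,0,0],[0,0,0],0]]'

```text
t: 14.8
position: [0.5728, 0.188, 0.1084]
ee_rot: [[0.119, 0.96, 0.252], [0.993, -0.115, -0.031], [-0.0, 0.254, -0.967]]
ft_force: [1.3, -0.3, 2.2]
width: -0.001
finger_force: 0.9
```

```bash
python3 - <<'E'
from h import *
for i in range(2): where()
E
```

```text
t 14.8 tcp in well mm [-1.2 -0.   0.3] F deck [ 1.9 -0.1  1.8] roterr [-0.005   0.0005 -0.0008]
t 14.8 tcp in well mm [-1.2 -0.   0.3] F deck [ 1.9 -0.1  1.8] roterr [-0.005   0.0005 -0.0008]
```

Releasing the button gave a clean spring curve (20 N, then 2.9 N, then 1.8 N), so it went fully home. The deck is about 3.5 mm higher than modelled. I'll lift out and go to the closing side.

Request:
play_rows --increments '[[[0,0,-0.015],[0,0,0],0],[[0,0,-0.025],[0,0,0],0],[[0,0,-0.02],[0,0,0],0],[[-0.012,-0.021,0],[0,0,0],0],[[-0.013,-0.021,0],[0,0,0],0],[[-0.013,-0.022,0],[0,0,0],0],[[-0.012,-0.022,0],[0,0,0],0],[[0,0,0],[0,0,0],0],[[0,0,0],[0,0,0],0]]'

```text
t: 15.92
position: [0.4701, 0.1505, 0.1456]
ee_rot: [[0.119, 0.96, 0.254], [0.993, -0.115, -0.03], [0.0, 0.256, -0.967]]
ft_force: [1.2, -0.2, 0.1]
width: -0.0
finger_force: 0.0
```

```bash
python3 - <<'E'
from fit import *;from arc import fc
s=bot.state();where();p=bot.snapshot('wrist');im=p['color'][:,:,::-1].copy()
v[:3]+=D[:,2]*.0035;v[4]=1.73;P=pts(v);P['btn']=v[:3]-D[:,2]*.014
for k,X in P.items():
    u=wproj(X,s,p)
    if k in('rib','ribo','ribi','riv','btn','disc'):print(k,np.round(u))
    if abs(u[0])<2000: cv2.circle(im,(int(u[0]),int(u[1])),2,(255,0,255),-1)
cv2.imwrite('pics/w5.png',im)
A=np.linspace(1.73,0,13);Q=np.array([fc(a,-1,54) for a in A]);print(np.round(Q,1).tolist());print(np.round(np.diff(Q,axis=0)[:,::-1],0).tolist())
E
```

```text
t 15.93 tcp in well mm [-85.9 -49.5  61.5] F deck [ 1.2 -0.1 -0.2] roterr [-0.0033 -0.0002 -0.001 ]
riv [397. 182.]
rib [379. 290.]
ribo [370. 329.]
ribi [389. 248.]
disc [377. 272.]
btn [474. 180.]
[[-77.4, -50.3], [-68.5, -53.7], [-61.7, -56.0], [-54.6, -57.4], [-47.0, -57.8], [-39.1, -57.0], [-31.1, -54.8], [-23.2, -51.3], [-15.7, -46.3], [-9.0, -39.9], [-3.3, -32.3], [1.1, -23.6], [4.0, -14.0]]
[[-3.0, 9.0], [-2.0, 7.0], [-1.0, 7.0], [-0.0, 8.0], [1.0, 8.0], [2.0, 8.0], [4.0, 8.0], [5.0, 7.0], [6.0, 7.0], [8.0, 6.0], [9.0, 4.0], [10.0, 3.0]]
```

View pics/w5.png

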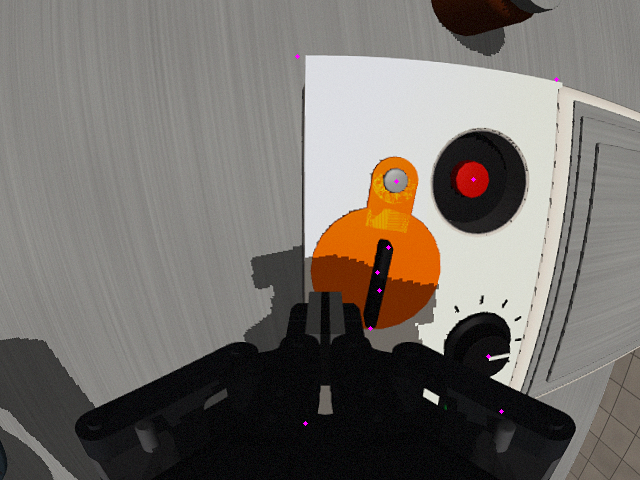

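The button is back up at (472,180). The rib, from (388,242) to (370,328), lies as modelled, and the fingertip is on its closing side. I'll descend and start to close.

Request:
play_rows --increments '[[[0,0,0.018],[0,0,0],0],[[0,0,0.012],[0,0,0],0],[[0,0,0.007],[0,0,0],0],[[0,0.008,0],[0,0,0],0],[[-0.003,0.009,0],[0,0,0],0],[[-0.002,0.007,0],[0,0,0],0],[[-0.002,0.007,0],[0,0,0],0],[[0,0.008,0],[0,0,0],0],[[0.001,0.008,0],[0,0,0],0],[[0.002,0.008,0],[0,0,0],0],[[0.004,0.008,0],[0,0,0],0],[[0,0,0],[0,0,0],0]]'

```text
t: 17.48
position: [0.5405, 0.142, 0.1255]
ee_rot: [[0.119, 0.96, 0.254], [0.993, -0.115, -0.031], [-0.0, 0.256, -0.967]]
ft_force: [0.1, -0.6, 0.4]
width: -0.001
finger_force: 0.0
```

```bash
python3 - <<'E'
from h import *
where()
E
```

```text
t 17.48 tcp in well mm [-22.6 -49.6  23.7] F deck [ 0.3 -0.6  0.3] roterr [-0.003   0.0003 -0.0009]
```

Request:
play_rows --increments '[[[0.004,0.007,0],[0,0,0],0],[[0.006,0.007,0],[0,0,0],0],[[0.008,0.006,0],[0,0,0],0],[[0.009,0.004,0],[0,0,0],0],[[0.007,0.002,0],[0,0,0],0],[[0,0,0],[0,0,0],0]]'

```text
t: 18.23
position: [0.5688, 0.1735, 0.132]
ee_rot: [[0.118, 0.96, 0.254], [0.993, -0.115, -0.03], [0.001, 0.255, -0.967]]
ft_force: [-0.1, -0.1, -0.4]
width: 0.001
finger_force: 0.0
```

Request:
play_rows --increments '[[[0.002,0,0],[0,0,0],0],[[0,0,0],[0,0,0],0]]'

```text
t: 18.48
position: [0.5685, 0.1746, 0.1318]
ee_rot: [[0.119, 0.96, 0.253], [0.993, -0.115, -0.03], [0.0, 0.255, -0.967]]
ft_force: [0.4, 0.2, 0.4]
width: -0.003
finger_force: 0.0
```

```bash
python3 - <<'E'
from h import *
where()
E
```

```text
t 18.48 tcp in well mm [  2.2 -13.8  23.6] F deck [0.5 0.2 0.3] roterr [-0.0042 -0.     -0.0009]
```

Near the stop now, so I'll press on gently until the force rises.

Request:
play_rows --increments '[[[0.002,0,0],[0,0,0],0],[[0,0,0],[0,0,0],0]]'

```text
t: 18.73
position: [0.5685, 0.1751, 0.1317]
ee_rot: [[0.121, 0.96, 0.253], [0.993, -0.116, -0.034], [-0.003, 0.255, -0.967]]
ft_force: [0.1, -6.2, 2.2]
width: 0.001
finger_force: 2.6
```

Request:
play_rows --increments '[[[0.002,0,0],[0,0,0],0],[[0,0,0],[0,0,0],0]]'

```text
t: 18.98
position: [0.5685, 0.1753, 0.1317]
ee_rot: [[0.123, 0.96, 0.252], [0.992, -0.117, -0.038], [-0.007, 0.255, -0.967]]
ft_force: [-2.7, -10.8, 3.9]
width: -0.003
finger_force: 5.1
```

```bash
python3 - <<'E'
from h import *
where()
E
```

```text
t 18.98 tcp in well mm [  2.1 -13.1  23.5] F deck [ -0.3 -11.1   4.1] roterr [-0.0041  0.0076 -0.0024]
```

The cover is at its stop: 11 N with no further travel. I'll retreat and check.

Request:
play_rows --increments '[[[-0.006,0,0],[0,0,0],0],[[-0.01,0,0],[0,0,0],0],[[0,0,-0.02],[0,0,0],0],[[0,0,-0.03],[0,0,0],0],[[-0.02,-0.02,-0.035],[0,0,0],0],[[-0.025,-0.025,-0.035],[0,0,0],0],[[-0.025,-0.025,-0.02],[0,0,0],0],[[0,0,0],[0,0,0],0],[[0,0,0],[0,0,0],0]]'

```text
t: 20.1
position: [0.4564, 0.1056, 0.2492]
ee_rot: [[0.119, 0.96, 0.253], [0.993, -0.116, -0.03], [0.001, 0.255, -0.967]]
ft_force: [-0.2, -0.5, -0.2]
width: 0.001
finger_force: 0.0
```

```bash
python3 - <<'E'
from fit import *
s=bot.state();where();p=bot.snapshot('wrist');im=p['color'][:,:,::-1].copy()
v[:3]+=D[:,2]*.0035;v[4]=0;P=pts(v)
for k in('rib','ribo','ribi','riv','disc'):
    u=wproj(P[k],s,p);print(k,np.round(u));cv2.circle(im,(int(u[0]),int(u[1])),2,(255,0,255),-1)
cv2.imwrite('pics/w6.png',im)
E
```

```text
t 20.1 tcp in well mm [-67.  -95.6 163.7] F deck [-0.2 -0.5 -0.1] roterr [-0.004  -0.0004 -0.0011]
rib [422. 105.]
ribo [452. 107.]
ribi [392. 103.]
riv [348. 103.]
disc [413. 106.]
```

View pics/w6.png

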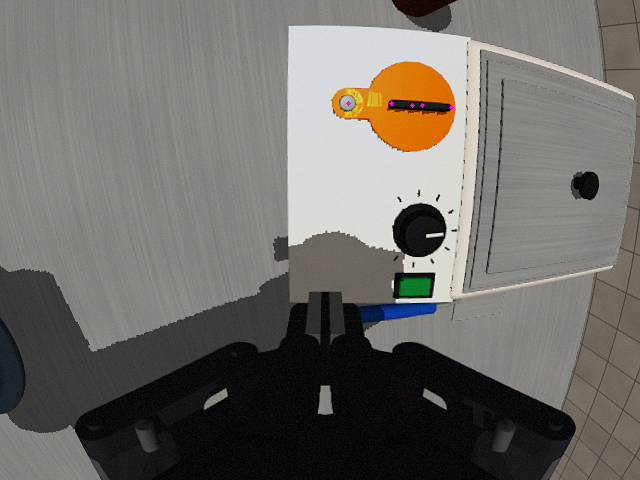

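The cover is closed: the disc at (413,106) hides the well completely and the rib matches the model at angle 0. The dial pointer, lid, jar and spatula look undisturbed, and the arm is clear.

```bash
python3 -c "
from cell import bot
print(bot.hand_in())"
```

```text
the job is handed in; nothing more can be done
None
```

The job is handed in: I pushed the cover aside, pressed the reset button fully home, let it come back up, and closed the cover to its stop. The dial, lid, jar and spatula looked undisturbed in the last picture; no verdict came back.

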